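# Slide the heavy battery box into its charging dock

## Task

Slide the tall, heavy battery box along the bench into the yellow-railed charging dock until it is fully home, square and flush against the dock's dark end stop. Push it slowly with your fingers, low on its black base or rubber bumper and not on the orange upper part, so that it slides upright without tipping or being lifted, and then move clear of it. Leave the bottle, the pad and the brush where they are.

Things in the scene. Friction and masses are not known exactly. Their poses are not given: they have to be found in the camera images.
- battery_box: Tall battery box, about 2 kg, loose on the bench; 8 to 20 N slides it. Origin: centre of the main block's underside; z up; +x face goes to the dock's stop. Main block 100 mm along x, 180 along y: black base to 85 mm high, orange part to 200, handle to 238. Bumper on the -x side (see bumper). Pushed above 75 mm it can tip. Off-centre pushes turn it; it follows two spread fingers on the bumper.
- bumper (a point): Centre of the outer face of the black rubber bumper, 25 mm above the bench: the place to push, along +x (axes as the box). This flat upright face lies 90 mm behind the box's origin (40 mm behind the main block's face); it is 150 mm wide along y and spans 2 to 47 mm above the bench.
- upper: The orange upper part of the battery box with the carry handle, fixed to the black base; not to be pushed. Origin: centre of its underside, 85 mm above the box's underside; axes as the box; 98 x 176 x 115 mm without the handle.
- dock: Charging dock, fixed. Origin: bench level, middle of the dark end stop's face; +x the way the box slides in, z up. Stop 250 mm wide, 50 high; grey housing 70 high behind. Two yellow rails 25 mm high from the stop to x = -70, inner faces at y = +-104 mm (14 mm play each side), then flared ends to x = -110. No raised floor. Fully home: box origin at x = -50, y = 0, x axes parallel.
- polish_bottle: Bystander: black polish bottle, 56 mm across, 170 mm tall, standing; origin at the centre of its underside.
- pad: Bystander: blue polishing pad, 150 mm across, 28 mm thick, lying; origin at the centre of its underside.
- brush: Bystander: orange and black detailing brush standing on its handle, 38 mm across, 155 mm tall; origin at the centre of its underside.
Things that resemble listed ones, but are neither listed nor needed, are in the scene too. Several things look just like the battery_box: the one meant starts farthest from the robot's base.

How it is judged:
On the way:
1. the fingers push the box, which stands upright, while it is still at least 20 mm short of home (contact force between the fingers and battery_box above 2 N and x of battery_box in the frame of dock below -0.07 m and distance of battery_box from where it was at the start of the episode above 0.03 m and angle between battery_box's own z axis and vertical below 0.08 rad), for 0.2 s.
At the end, for the whole second after the job is handed in: The battery box stands upright and at rest in the dock, its front within 6 mm of the stop, within 18 mm of the dock's middle line and square to it within 0.06 rad; the bottle, pad and brush stand within 20 mm of where they began (x of battery_box in the frame of dock between -0.056 and -0.044 m and y of battery_box in the frame of dock between -0.018 and 0.018 m and angle between the x axis of battery_box and the x axis of dock, either way round below 0.06 rad and angle between battery_box's own z axis and vertical below 0.03 rad and height (world z) of battery_box below 0.006 m and linear speed of battery_box below 0.01 m/s and distance of each of polish_bottle, pad, brush from where it was at the start of the episode below 0.02 m and angle between each of polish_bottle, pad, brush's own z axis and vertical below 0.15 rad); the robot touches nothing.
It fails at once if the box is tipped by more than 0.12 rad (angle between battery_box's own z axis and vertical above 0.12 rad).
It fails at once if the box is lifted more than 12 mm (height (world z) of battery_box above 0.012 m).
It fails at once if the orange upper part is pushed (more than 3 N) (contact force between any of the fingers, the arm and upper above 3 N).
It fails at once if the box is shoved faster than 0.3 m/s (linear speed of battery_box above 0.3 m/s).
It fails at once if a bystander is moved more than 20 mm or knocked over (distance of any of polish_bottle, pad, brush from where it was at the start of the episode above 0.02 m or angle between any of polish_bottle, pad, brush's own z axis and vertical above 0.3 rad).
It also fails if it takes over 45 s, if anything falls off the work surface, if the arm or the gripper's body presses on something with over 40 N, if the wrist force passes 120 N, or if a joint passes its speed limit or range.

## Robot

A 6-joint arm with a two-finger parallel gripper is mounted at the origin on the work surface. World frame = base frame: x ahead of the robot, y to its left, z up, the work surface at z = 0. Lengths are in m, angles in rad, forces in N, time in s.
With the tool pointing down it reaches from about 0.35 to 0.725 m from the base axis. Payload 6 kg.
Tool frame: the origin (TCP) lies on the centre line of the jaws, within the pads' length; the fingertips stand 14 mm ahead of it and the grasp point (between the pads) lies 5 mm behind it; z points along the fingers, y is the direction in which the jaws open and shut (so a half turn about z gives the same grasp; the last joint's range is limited). The gripper opens to 85 mm and grips with 20 to 120 N. Pads are 22 mm wide; open, the fingers measure 114 mm over their backs; the gripper's body (76 mm by 85 mm) begins 54 mm behind the grasp point. The pads swing forward as they close: fully open they stand 13 mm farther back than shut.
Start: joints at [1.631, 0.04, 0.085, 0, -1.615, -0.334], TCP at [0.162, 0.578, 0.245] pointing down, gripper open.
Joint ranges: [-2.56, 2.56], [-1.29, 2.01], [-1.08, 1.49], [-3.29, 1.98], [-2.81, -0.18], [-2.99, 2.99]. Speed limits (rad/s): [2.57, 2.57, 3.01, 3.14, 3.14, 3.14].

## Interface

Orientations are given as a unit quaternion [x, y, z, w].
In Python, from cell import read_state, vision, env, models gives the robot as it stands.
- The arm moves only by the tool play_rows, never from a script. Its argument "plan" is a list of rows, each a list of 4 numbers: the shift along the tool's x, y, z in mm, then the turn about the tool's z in rad. A call has 1 to 12 rows; each row shifts and turns the commanded pose from where the row before left it, along the tool's axes as they then stand; what a row does not reach is not made up. A row lasts 1/8 s, in which the tool goes at most 62.5 mm and 10.7 degrees, less where a joint would pass 70% of its speed; a pose out of reach is approached as far as the arm can. A call is refused whole if a number of a shift passes 62.5 or a number of a turn 0.188, either way. A call with a gripper value outside its range is refused whole. "claw" is the gripper command: -1 is shut, 1 is fully open, values between are in proportion, set as the call begins (left out, the last holds). The fingers move at their own pace and stop on an object; "grip_force" is the grip in N (left out, the last holds). Time passes only in rows, so rows that do not move let the fingers close. It gives the time, the measured TCP pose, the force and the opening at its end, in the units of the state.
- read_state(): the state, without advancing time (a new reading comes with each control period).
- vision.snapshot(name): name is "scene" or "top" or "wrist"; returns the picture (480x640x3 uint8, blue, green, red); there is no depth.
- vision.camera_params(name): a dict with "fx", "fy", "cx", "cy" (pixels), "extrinsics" (4x4, takes a point from world to camera coordinates). Camera axes: x right, y down, z forward; pixel columns grow to the right and rows downward; lengths in m; the calibration is good to about 2 mm. The wrist camera is an equidistant fisheye: a pixel r from the principal point sees the ray r / f radians off the axis. A picture is of the moment at which its call begins: read the wrist's pose just before it. camera_params takes no time and is no camera call; for the wrist camera it gives the pose at the moment of the call.
- env.close_job(): hands the job in, once; it reports no verdict.
Trained networks look in the newest picture that a camera, given by its name, has taken for a name from the list of things; names that differ only in an ending like _2 or _b are one class to them, and where a whole thing is asked for, a point or a joint stands for the part that bears it (a point fixed in the world has none). Each returns a list of dicts, best first, with "confidence" (0 to 1); they miss things now and then, are a little off and sometimes report something else, mostly with a low value. They report only what shows in the picture. A call takes as long as a camera call. They do not tell look-alikes from the thing itself.
- models.look_for(camera, query): "rect" ([left, top, right, bottom] in pixels, round what is visible of it).
The state is a dict: "time": time; "joints": joint angles; "joint_vel": joint speeds; "joint_torque": joint torques, N m; "eef_pos": TCP position; "tcp_rot": TCP orientation; "contact_force": force on the tool from outside, world axes, zero at the start; "moment": the same for the moment, N m; "opening": opening from 0.0 (shut) to 1.0 (fully open).
Only numpy, scipy, OpenCV 4.12 (cv2) and the standard library are available. Lean on these libraries where they do the work, as an engineer would, in place of code of your own. Each camera call takes 0.05 s, during which the arm holds its last target. There are 200 camera calls.

## Working session

There is one attempt and no reset: what is moved stays moved. The work goes in short steps, Python scripts to look and compute and a tool call to move; the robot and the scene stay as the last step left them, time stands still between calls to the robot, and variables do not carry over. Pictures are saved under pics/ and viewed, about 8 in all and at most 12, crops included, and the job is handed in when it is done.

Besides the shell and the picture viewer there is one more tool, called after "Emit:" as name([rows], argument=value, ...), one row to a line, values as JSON. play_rows: Moves the arm, as the interface text tells. Its arguments: {"type":"object","properties":{"plan":{"type":"array","items":{"type":"array","items":{"type":"number"}}},"claw":{"type":"number"},"grip_force":{"type":"number"}},"required":["plan"]}

```bash
mkdir -p pics; cat > h.py <<'E'
import numpy as np, cv2
from cell import read_state, vision, env, models
def w2p(cam,P):
    c=vision.camera_params(cam);E=np.array(c['extrinsics'])
    q=(E[:3,:3]@np.atleast_2d(P).T).T+E[:3,3]
    return np.c_[c['fx']*q[:,0]/q[:,2]+c['cx'],c['fy']*q[:,1]/q[:,2]+c['cy']]
def p2w(cam,uv,z=0.):
    c=vision.camera_params(cam);E=np.array(c['extrinsics']);R=E[:3,:3];o=-R.T@E[:3,3]
    uv=np.atleast_2d(uv);d=np.c_[(uv[:,0]-c['cx'])/c['fx'],(uv[:,1]-c['cy'])/c['fy'],np.ones(len(uv))]@R
    return o+d*((z-o[2])/d[:,2])[:,None]
E
python3 - <<'E'
from h import *
for c in('scene','top'):
    cv2.imwrite(f'pics/{c}0.png',vision.snapshot(c))
    for q in('battery_box','dock','polish_bottle','pad','brush'):
        for r in models.look_for(c,q)[:4]:
            print(c,q,round(r['confidence'],2),np.round(r['rect']),np.round(p2w(c,[(r['rect'][0]+r['rect'][2])/2,r['rect'][3]])[0],3))
s=read_state();print(s['time'],s['eef_pos'],s['tcp_rot'],s['contact_force'])
for c in('scene','top'): E=np.array(vision.camera_params(c)['extrinsics']);print(-E[:3,:3].T@E[:3,3])
E
```

```text
scene battery_box 0.94 [252. 159. 335. 290.] [0.581 0.01  0.   ]
scene battery_box 0.76 [203. 108. 288. 216.] [ 0.379 -0.169 -0.   ]
scene battery_box 0.73 [408. 104. 496. 217.] [0.263 0.329 0.   ]
scene dock 0.96 [342. 229. 455. 328.] [ 0.629  0.242 -0.   ]
scene polish_bottle 0.63 [290. 262. 320. 335.] [0.689 0.063 0.   ]
scene pad 0.96 [328. 325. 406. 387.] [0.773 0.203 0.   ]
scene brush 0.64 [243. 257. 267. 324.] [ 0.685 -0.041  0.   ]
top battery_box 0.73 [166. 330. 250. 416.] [0.063 0.321 0.   ]
top battery_box 0.68 [371. 277. 471. 362.] [ 0.186 -0.207  0.   ]
top battery_box 0.64 [313. 186. 373. 278.] [ 0.399 -0.019  0.   ]
top dock 0.59 [202. 183. 284. 293.] [0.364 0.236 0.   ]
top polish_bottle 0.56 [301. 154. 323. 183.] [0.648 0.056 0.   ]
top pad 0.82 [231. 131. 289. 189.] [0.635 0.19  0.   ]
top pad 0.23 [199. 186. 282. 290.] [0.373 0.241 0.   ]
top brush 0.64 [342. 154. 358. 181.] [ 0.653 -0.044  0.   ]
0.6 [0.16217982 0.57763869 0.24526573] [ 9.90645831e-01 -1.36458182e-01 -1.05265733e-05  3.95689568e-05] [-0.16337423  1.09526034  1.5577126 ]
[1.27308012 0.23663316 0.8492553 ]
[0.22405049 0.04989983 1.58111282]
```

```bash
python3 - <<'E'
import cv2
a=cv2.imread('pics/scene0.png')[90:410,150:570];b=cv2.imread('pics/top0.png')[110:440,130:510]
a=cv2.resize(a,(800,610))[:600]
cv2.imwrite('pics/s1.png',a);cv2.imwrite('pics/t1.png',cv2.resize(b,None,fx=1.8,fy=1.8))
E
```

```text
(no output)
```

View pics/s1.png

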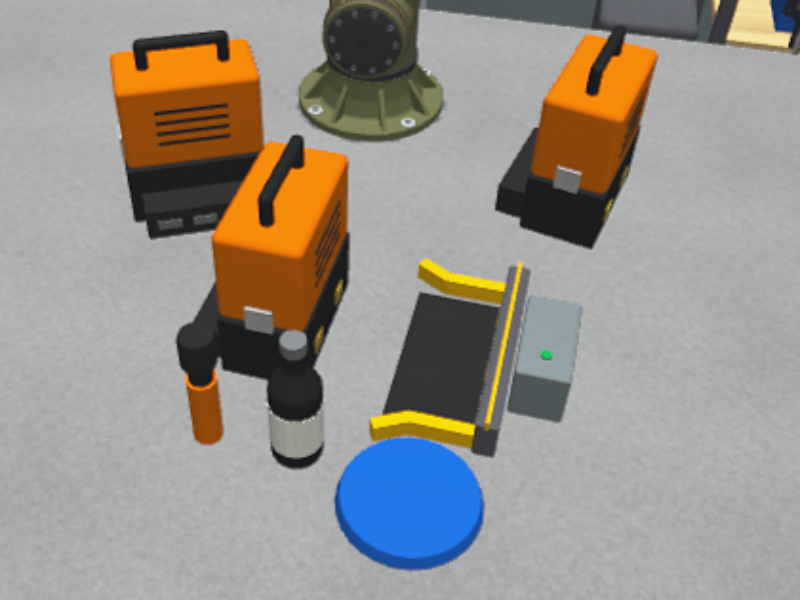

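View pics/t1.png

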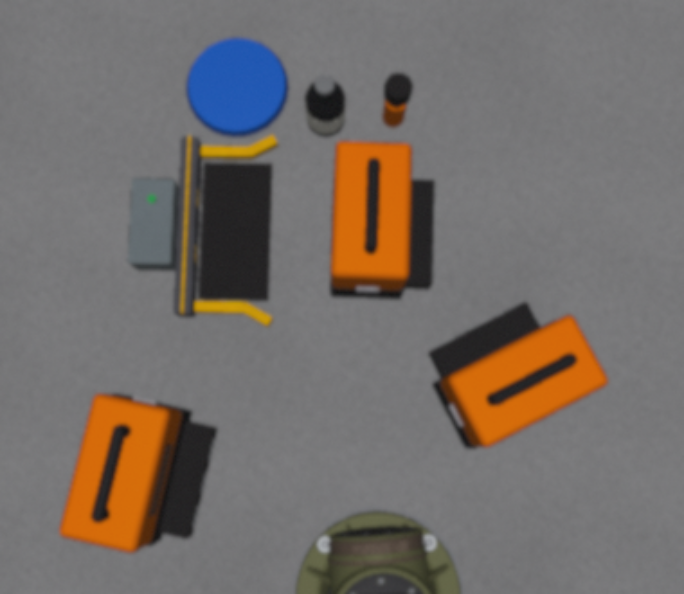

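The top view shows three look-alikes, with orange centres at raw px (337,228), (420,322) and (197,373). The first is at x≈0.47 and the other two are nearer the base, so (337,228) is the farthest and is the one meant. Its bumper faces right (-y) and the dock is to its left. I'll fit the poses and confirm in an enlarged crop.

```bash
cat >> h.py <<'E'
from scipy.optimize import minimize
def box(cx,cy,yaw,x0,x1,y0,y1,z0,z1):
    c,s=np.cos(yaw),np.sin(yaw)
    return np.array([[cx+c*x-s*y,cy+s*x+c*y,z] for z in(z0,z1) for x,y in((x0,y0),(x1,y0),(x1,y1),(x0,y1))])
def fitbox(imgs,p0,rois):
    ms={}
    for c,im in imgs.items():
        h=cv2.cvtColor(im,cv2.COLOR_BGR2HSV);m=cv2.inRange(h,(5,150,60),(19,255,255))
        l,t,r,b=rois[c];k=np.zeros_like(m);k[t:b,l:r]=m[t:b,l:r]
        ms[c]=cv2.morphologyEx(k,cv2.MORPH_CLOSE,np.ones((13,13)))
    def cost(p):
        f=0
        for c,m in ms.items():
            hull=cv2.convexHull(w2p(c,box(p[0],p[1],p[2],-.049,.049,-.088,.088,.085,.2)).astype(np.float32))
            k=np.zeros_like(m);cv2.fillPoly(k,[np.round(hull*16).astype(int)],255,shift=4,lineType=cv2.LINE_AA)
            f+=np.abs(k.astype(float)-m).sum()/m.sum()
        return f
    best=min((minimize(cost,np.add(p0,d),method='Nelder-Mead',options=dict(initial_simplex=np.add(p0,d)+np.array([[0,0,0],[.02,0,0],[0,.02,0],[0,0,.1]]))) for d in([0,0,0],[.01,-.01,.05],[-.01,.01,-.05])),key=lambda r:r.fun)
    return best.x,best.fun
def drawpts(im,cam,P,off,s,col):
    for u,v in w2p(cam,P): cv2.drawMarker(im,(int((u-off[0]+.5)*s),int((v-off[1]+.5)*s)),col,cv2.MARKER_CROSS,9,1)
E
python3 - <<'E'
from h import *
im={c:cv2.imread(f'pics/{c}0.png') for c in('scene','top')}
R=dict(top=(305,175,372,275),scene=(255,155,338,262))
for k in(['top'],['scene'],['top','scene']): 
    p,f=fitbox({c:im[c] for c in k},[.47,0,1.57],R);print(k,p,f)
b=im['top'][170:300,200:385];s=4.3
o=cv2.resize(b,None,fx=s,fy=s,interpolation=cv2.INTER_CUBIC)
drawpts(o,'top',box(*p,-.049,.049,-.088,.088,.085,.2),(200,170),s,(255,0,0))
drawpts(o,'top',box(*p,-.09,-.05,-.075,.075,.002,.047),(200,170),s,(0,255,0))
cv2.imwrite('pics/t2.png',o)
E
```

```text
['top'] [4.98209751e-01 1.14172542e-03 1.52541078e+00] 0.11750475717713246
['scene'] [4.85081460e-01 4.60631675e-04 1.58004241e+00] 0.1733365698411414
['top', 'scene'] [0.49377146 0.00220164 1.56935472] 0.3111063959456101
```

View pics/t2.png

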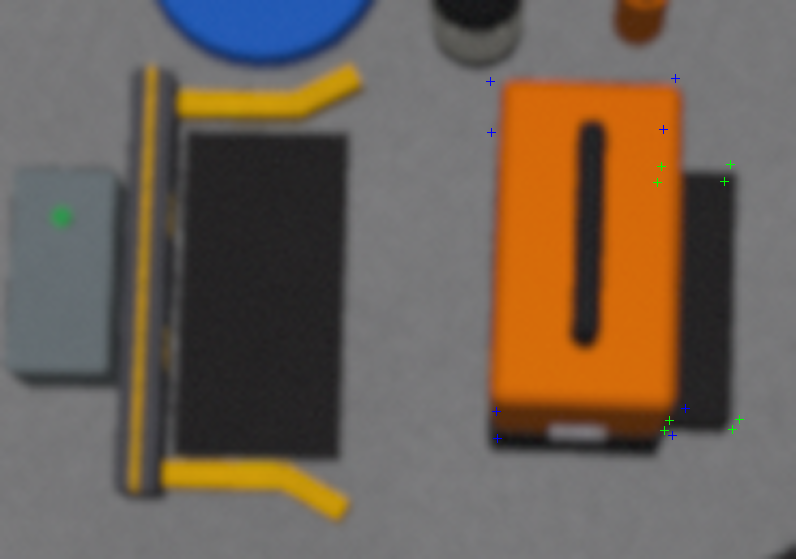

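```bash
python3 - <<'E'
from h import *
f=lambda pts,z:p2w('top',[(200+u/4.3-.5,170+v/4.3-.5) for u,v in pts],z)
t=f([(502,82),(682,90),(676,406),(492,402)],.2);print('orange',np.round(t,4),t.mean(0))
print('yaws',[np.arctan2(*(a-b)[1::-1]) for a,b in((t[0],t[1]),(t[3],t[2]))],[np.arctan2(*(a-b)[1::-1])+1.5708 for a,b in((t[0],t[3]),(t[1],t[2]))])
b=f([(736,173),(728,432)],.047);print('bump',b,b.mean(0),np.arctan2(*(b[0]-b[1])[1::-1])+1.5708)
print('rail up z0',f([(180,118),(295,119)],0)); print('rail lo z25',f([(163,461),(285,463)],.025))
st=f([(176,75),(164,490)],.05);print('stop',st,st.mean(0),np.arctan2(*(st[0]-st[1])[1::-1])+1.5708)
print('mat',f([(190,133),(348,136),(338,459),(176,456)],0))
print('bottle',p2w('top',[(200+478/4.3,170+40/4.3)]),'pad',p2w('top',[(260,160)],.028))
im=cv2.imread('pics/top0.png')[170:300,200:300]; im=im[30:, :] if 0 else im
print(cv2.imread('pics/top0.png')[215,222:250].tolist())
E
```

```text
orange [[ 0.5816  0.045   0.2   ]
 [ 0.5753 -0.05    0.2   ]
 [ 0.407  -0.0417  0.2   ]
 [ 0.4109  0.0536  0.2   ]] [0.49369369 0.001736   0.2       ]
yaws [np.float64(1.5041052525989862), np.float64(1.5297980635924775)] [np.float64(1.521013248273889), np.float64(1.5212158910264855)]
bump [[ 0.56365509 -0.09099695  0.047     ]
 [ 0.41166295 -0.0811374   0.047     ]] [ 0.48765902 -0.08606717  0.047     ] 1.5060219277200784
rail up z0 [[0.61501635 0.23980132 0.        ]
 [0.61294811 0.17007064 0.        ]]
rail lo z25 [[0.40357083 0.24640415 0.025     ]
 [0.40106612 0.17522617 0.025     ]]
stop [[0.62870232 0.23619369 0.05      ]
 [0.38399872 0.24262931 0.05      ]] [0.50635052 0.2394115  0.05      ] 1.5445064197204097
mat [[0.60556158 0.23372536 0.        ]
 [0.60172442 0.13806493 0.        ]
 [0.40569898 0.14583286 0.        ]
 [0.409286   0.24185472 0.        ]]
bottle [[0.65860947 0.05713499 0.        ]] pad [[0.70524012 0.18832639 0.028     ]]
[[115, 111, 102], [114, 109, 101], [114, 109, 101], [106, 102, 94], [89, 86, 79], [69, 67, 63], [59, 58, 55], [65, 61, 60], [72, 66, 67], [76, 75, 79], [69, 96, 115], [46, 119, 153], [39, 120, 155], [62, 97, 120], [74, 78, 86], [74, 69, 71], [68, 68, 70], [55, 62, 67], [52, 60, 65], [65, 66, 69], [62, 62, 63], [49, 48, 50], [38, 37, 38], [37, 37, 37], [36, 36, 36], [38, 36, 37], [37, 35, 36], [36, 36, 36]]
```

The crop confirms it: this is the box with its bumper toward -y, about (0.494, 0.002) at yaw 1.52. The dock origin is about (0.509, 0.241) at yaw 1.54, so the box needs about 190 mm of nearly straight push. I'll lift first, then cross over.

Emit:
play_rows([
  [0,0,-30,0],
  [0,0,-30,0],
  [0,0,-30,0],
  [31.3,37.1,0,0],
  [31.3,37.1,0,0],
  [31.3,37.1,0,0],
  [31.3,37.1,0,0],
  [31.3,37.1,0,0],
  [31.3,37.1,0,0],
  [31.3,37.1,0,0],
  [31.3,37.1,0,0],
  [31.3,37.1,0,0],
], claw=1)

```text
time: 2.1
eef_pos: [0.3434, 0.1785, 0.3357]
tcp_rot: [0.991, -0.136, 0.0, -0.001]
contact_force: [0.4, 0.3, -0.3]
opening: 0.999
```

Emit:
play_rows([
  [31.3,37.1,0,0],
  [31.3,37.1,0,0],
  [31.3,37.1,0,0],
  [31.3,37.1,0,0],
  [31.3,37.1,0,0],
  [31.3,37.1,0,0],
  [31.3,37.1,0,0],
  [0,0,0,0.167],
  [0,0,0,0.167],
  [0,0,0,0.167],
  [0,0,0,0.167],
])

```text
time: 3.48
eef_pos: [0.4838, -0.1293, 0.3355]
tcp_rot: [0.89, -0.456, 0.0, -0.0]
contact_force: [-1.0, -0.2, -0.4]
opening: 1.002
```

Emit:
play_rows([
  [0,0,0,0.167],
  [0,0,0,0.167],
  [0,0,0,0.167],
  [0,0,0,0.167],
  [0,0,0,0],
])

```text
time: 4.1
eef_pos: [0.4838, -0.1293, 0.3355]
tcp_rot: [-0.694, 0.72, -0.0, 0.0]
contact_force: [1.4, 0.3, 1.2]
opening: 0.995
```

```bash
python3 - <<'E'
from h import *
E=np.array(vision.camera_params('wrist')['extrinsics']);print(-E[:3,:3].T@E[:3,3],E[2,:3]); print(read_state()['joints'])
w=vision.snapshot('wrist');t=vision.snapshot('top')
o=cv2.resize(t[150:310,190:400],(520,396))
cv2.imwrite('pics/w1.png',np.hstack([cv2.resize(w,(528,396))[:,:280*1] if 0 else cv2.resize(w,(528,396)),o])[:, :])
i=cv2.imread('pics/w1.png');cv2.imwrite('pics/w1.png',cv2.resize(i,(800,302)))
E
```

```text
[ 0.48061079 -0.20615651  0.46477692] [ 0.01209749  0.30211465 -0.95319483]
[ 1.42215058e-01 -1.94285649e-01  2.87421414e-02  1.05468258e-04
 -1.79358058e+00 -1.79721630e-01]
```

View pics/w1.png

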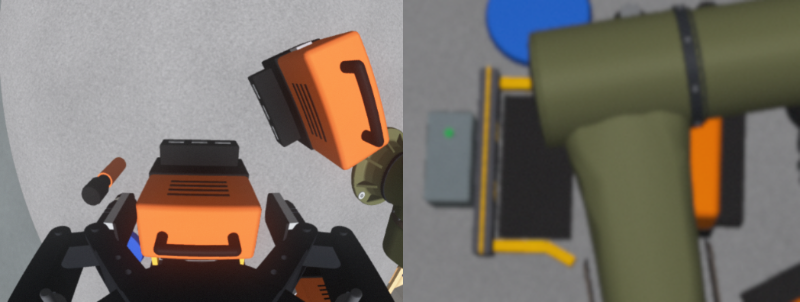

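The wrist view (left) shows the box at about (200,205) with its bumper at (200,152), straddled by the open fingers. The top view (right) shows a wrist tube crossing above the box, so I need its height before descending.

```bash
python3 - <<'E'
from h import *
t=vision.snapshot('scene');cv2.imwrite('pics/s2.png',cv2.resize(t[0:330,100:500],(800,660))[:600])
# pixel rows for heights at x=.48,y=0 / y=-.13
for y in(.1,0,-.13): print(y,[(z,np.round((w2p('scene',[.45,y,z])[0]-[100,0])*2).tolist()) for z in(.2,.3,.35,.4,.45,.5,.55,.6)])
E
```

```text
0.1 [(0.2, [500.0, 371.0]), (0.3, [504.0, 287.0]), (0.35, [506.0, 240.0]), (0.4, [509.0, 190.0]), (0.45, [511.0, 135.0]), (0.5, [514.0, 77.0]), (0.55, [517.0, 13.0]), (0.6, [521.0, -57.0])]
0 [(0.2, [404.0, 356.0]), (0.3, [402.0, 273.0]), (0.35, [400.0, 226.0]), (0.4, [399.0, 176.0]), (0.45, [397.0, 123.0]), (0.5, [395.0, 64.0]), (0.55, [393.0, 1.0]), (0.6, [391.0, -67.0])]
-0.13 [(0.2, [284.0, 339.0]), (0.3, [273.0, 255.0]), (0.35, [267.0, 209.0]), (0.4, [261.0, 160.0]), (0.45, [254.0, 107.0]), (0.5, [246.0, 49.0]), (0.55, [238.0, -13.0]), (0.6, [229.0, -81.0])]
```

View pics/s2.png

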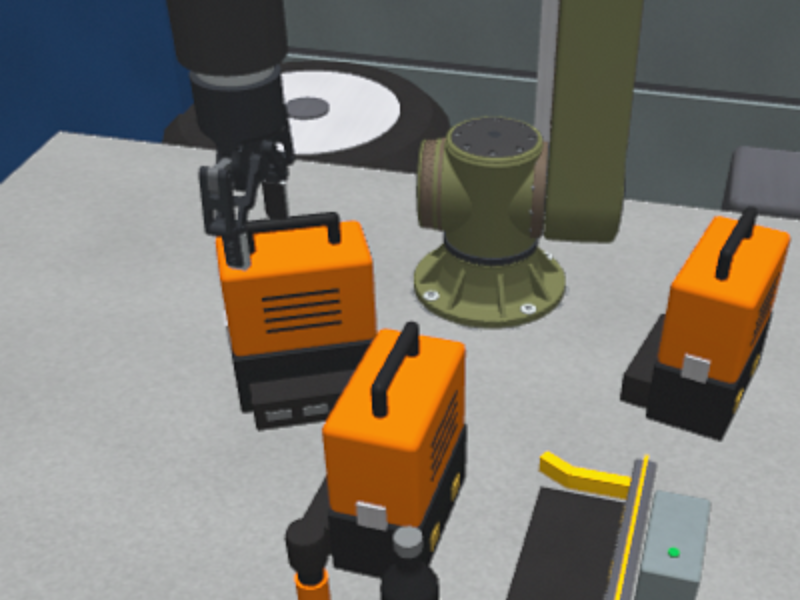

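Emit:
play_rows([
  [20,0,30,0],
  [20,0,30,0],
  [0,0,30,0],
  [0,0,30,0],
  [0,0,30,0],
  [0,0,30,0],
  [0,0,25,0],
  [0,0,0,0],
])

```text
time: 5.25
eef_pos: [0.4811, -0.1691, 0.1284]
tcp_rot: [-0.694, 0.72, 0.001, -0.001]
contact_force: [-0.3, 0.8, 0.6]
opening: 0.999
```

```bash
python3 - <<'E'
from h import *
print(read_state()['eef_pos'],read_state()['contact_force'])
t=vision.snapshot('scene');w=vision.snapshot('wrist')
cv2.imwrite('pics/s3.png',cv2.resize(t[0:260,150:470],(800,650))[:600])
p=read_state()['eef_pos']
for r in(.0,.06): print(r,[(z,np.round((w2p('scene',[p[0]+r,p[1],p[2]+z])[0]-[150,0])*2.5).tolist()) for z in(0,.05,.1,.15,.2,.25,.3,.35,.4)])
print([(z,np.round((w2p('scene',[p[0]+.05,0,p[2]+z])[0]-[150,0])*2.5).tolist()) for z in(.15,.2,.25,.3,.35,.4)])
E
```

```text
[ 0.48112368 -0.16910621  0.12837489] [-0.29330103  0.78235168  0.56084894]
0.0 [(0, [182.0, 504.0]), (0.05, [174.0, 458.0]), (0.1, [166.0, 408.0]), (0.15, [157.0, 355.0]), (0.2, [147.0, 299.0]), (0.25, [137.0, 238.0]), (0.3, [125.0, 173.0]), (0.35, [113.0, 102.0]), (0.4, [100.0, 26.0])]
0.06 [(0, [156.0, 549.0]), (0.05, [147.0, 502.0]), (0.1, [137.0, 452.0]), (0.15, [126.0, 399.0]), (0.2, [115.0, 342.0]), (0.25, [103.0, 280.0]), (0.3, [90.0, 213.0]), (0.35, [76.0, 140.0]), (0.4, [60.0, 61.0])]
[(0.15, [349.0, 423.0]), (0.2, [346.0, 365.0]), (0.25, [342.0, 303.0]), (0.3, [339.0, 236.0]), (0.35, [335.0, 162.0]), (0.4, [331.0, 83.0])]
```

View pics/s3.png

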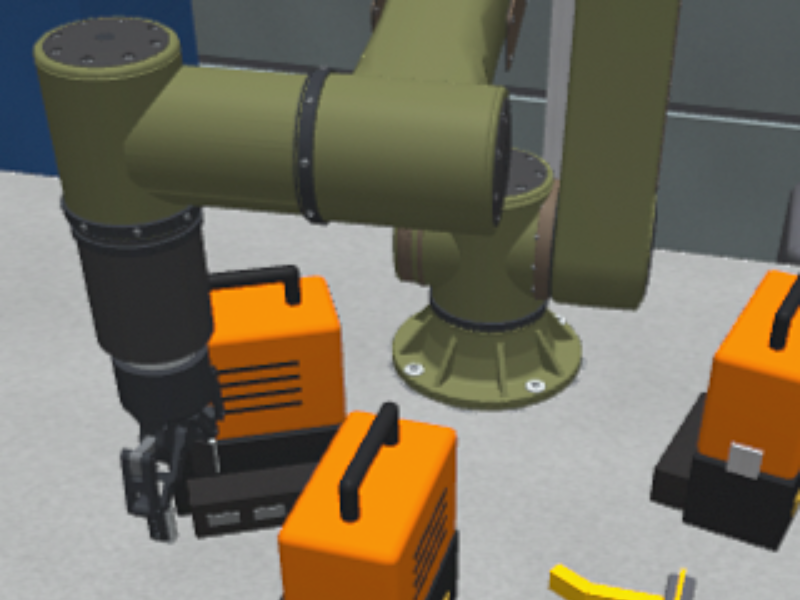

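The tube underside is about 0.31 m above the TCP, so it will clear the 0.238 m handle. The body is about 45 mm in radius and stays off the orange part, which will be 52 mm away at contact. I'll descend behind the bumper and approach.

Emit:
play_rows([
  [0,-5,20,0],
  [0,0,20,0],
  [0,0,20,0],
  [0,0,20,0],
  [0,0,15,0],
  [0,0,11,0],
  [0,0,0,0],
  [-15,0,0,0],
  [-15,0,0,0],
  [-10,0,0,0],
  [-8,0,0,0],
  [0,0,0,0],
])

```text
time: 6.85
eef_pos: [0.4893, -0.1209, 0.0245]
tcp_rot: [-0.694, 0.72, -0.0, 0.0]
contact_force: [0.4, -0.6, -0.2]
opening: 0.998
```

```bash
python3 - <<'E'
from h import *
s=read_state();print(s['eef_pos'],s['contact_force'],s['time'])
w=vision.snapshot('wrist');cv2.imwrite('pics/w2.png',w[150:480])
E
```

```text
[ 0.48927802 -0.12087052  0.02446776] [ 0.39787158 -0.60350962 -0.18723624] 6.85
```

View pics/w2.png

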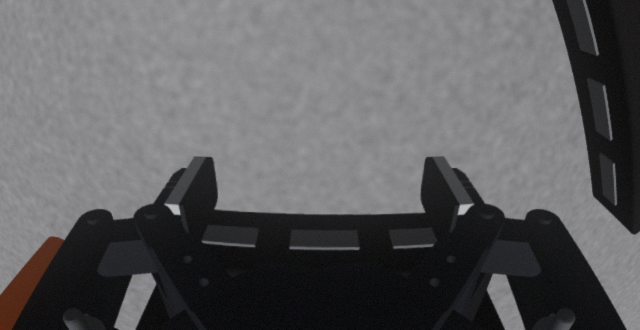

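The wrist view shows the bumper face (windows at rows 235-250, middle one at col 324) centred between the fingers at cols 200 and 440, with no contact yet. I'll make contact slowly.

Emit:
play_rows([
  [-6,0,0,0],
  [-5,0,0,0],
  [-5,0,0,0],
  [-4,0,0,0],
  [-4,0,0,0],
  [-4,0,0,0],
  [-4,0,0,0],
])

```text
time: 7.78
eef_pos: [0.4901, -0.0912, 0.0244]
tcp_rot: [-0.693, 0.721, -0.001, -0.002]
contact_force: [0.4, -10.3, -1.3]
opening: 1.0
```

Emit:
play_rows([
  [-5,0,0,0],
  [-5,0,0,0],
  [-5,0,0,0],
  [-5,0,0,0],
  [-5,0,0,0],
  [-5,0,0,0],
  [-5,0,0,0],
  [-5,0,0,0],
  [-5,0,0,0],
  [-5,0,0,0],
  [-5,0,0,0],
  [-5,0,0,0],
])

```text
time: 9.28
eef_pos: [0.4922, -0.0317, 0.0244]
tcp_rot: [-0.693, 0.721, -0.001, -0.002]
contact_force: [-1.0, -11.6, 0.3]
opening: 0.999
```

```bash
python3 - <<'E'
from h import *
s=read_state();print(s['eef_pos'],s['contact_force'],s['moment'],s['time'])
t=vision.snapshot('scene');w=vision.snapshot('wrist')
cv2.imwrite('pics/m1.png',np.vstack([cv2.resize(t[80:360,180:480],(640,597))[140:],w[300:440]])[:600])
E
```

```text
[ 0.49219383 -0.03169244  0.02437438] [ -0.97300889 -11.59959201   0.25431629] [-3.44902842 -0.21126093 -0.00635155] 9.275
```

View pics/m1.png

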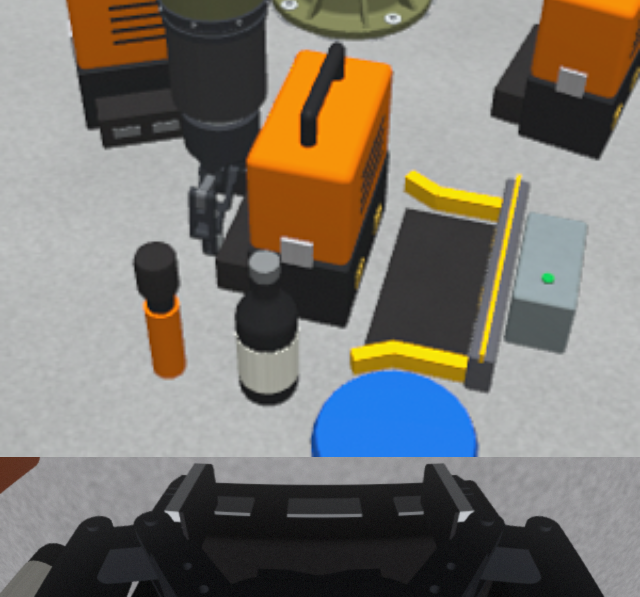

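Picture m1: the box is upright and moving straight, both fingers are on the bumper, and the bystanders look untouched. Continuing.

Emit:
play_rows([
  [-5,0,0,0],
  [-5,0,0,0],
  [-5,0,0,0],
  [-5,0,0,0],
  [-5,0,0,0],
  [-5,0,0,0],
  [-5,0,0,0],
  [-5,0,0,0],
  [-5,0,0,0],
  [-5,0,0,0],
  [-5,0,0,0],
  [-5,0,0,0],
])

```text
time: 10.88
eef_pos: [0.4946, 0.028, 0.0244]
tcp_rot: [-0.693, 0.721, -0.001, -0.002]
contact_force: [-0.4, -11.3, 2.0]
opening: 0.998
```

Emit:
play_rows([
  [-4,0,0,0],
  [-4,0,0,0],
  [-4,0,0,0],
  [-4,0,0,0],
  [-4,0,0,0],
  [-4,0,0,0],
  [-4,0,0,0],
  [-4,0,0,0],
  [-4,0,0,0],
  [-4,0,0,0],
])

```text
time: 12.12
eef_pos: [0.4962, 0.0677, 0.0244]
tcp_rot: [-0.693, 0.721, -0.001, -0.002]
contact_force: [-0.9, -12.3, 2.3]
opening: 1.0
```

```bash
python3 - <<'E'
from h import *
s=read_state();print(s['eef_pos'],s['contact_force'],s['moment'],s['time'])
t=vision.snapshot('scene')
cv2.imwrite('pics/m2.png',cv2.resize(t[170:350,290:470],(600,600),interpolation=cv2.INTER_CUBIC))
E
```

```text
[0.49617757 0.06769761 0.02438888] [ -0.87091539 -12.27861035   2.34246408] [-3.71914146 -0.10319729  0.0052596 ] 12.125
```

View pics/m2.png

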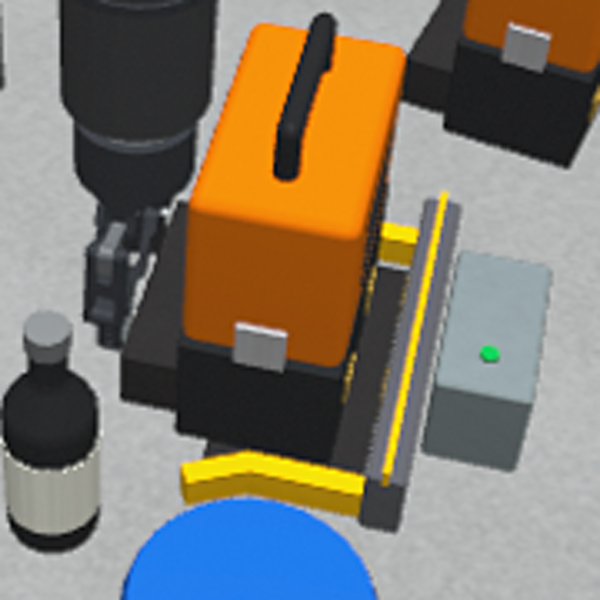

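Picture m2: the box is square between the rails and roughly 25 mm short of the stop (gap at about px (375,400)). I'll go in slowly and watch the force.

Emit:
play_rows([
  [-2.5,0,0,0],
  [-2.5,0,0,0],
  [-2.5,0,0,0],
  [-2.5,0,0,0],
  [-2,0,0,0],
  [-2,0,0,0],
])

```text
time: 12.92
eef_pos: [0.4967, 0.0816, 0.0244]
tcp_rot: [-0.693, 0.721, -0.001, -0.003]
contact_force: [-0.7, -12.5, 2.2]
opening: 0.998
```

Emit:
play_rows([
  [-1.5,0,0,0],
  [-1.5,0,0,0],
  [-1.5,0,0,0],
])

```text
time: 13.3
eef_pos: [0.4969, 0.086, 0.0244]
tcp_rot: [-0.693, 0.721, -0.001, -0.003]
contact_force: [-0.7, -11.5, 2.3]
opening: 1.002
```

Emit:
play_rows([
  [-1.5,0,0,0],
  [-1.5,0,0,0],
])

```text
time: 13.55
eef_pos: [0.497, 0.089, 0.0244]
tcp_rot: [-0.693, 0.721, -0.001, -0.003]
contact_force: [-0.7, -10.8, 2.2]
opening: 1.002
```

Emit:
play_rows([
  [-1.2,0,0,0],
  [-1.2,0,0,0],
  [-1.2,0,0,0],
])

```text
time: 13.92
eef_pos: [0.4971, 0.0915, 0.0244]
tcp_rot: [-0.693, 0.721, -0.002, -0.004]
contact_force: [1.1, -20.1, 3.4]
opening: 1.0
```

Emit:
play_rows([
  [-1,0,0,0],
  [-1,0,0,0],
])

```text
time: 14.18
eef_pos: [0.4971, 0.0915, 0.0244]
tcp_rot: [-0.693, 0.721, -0.003, -0.005]
contact_force: [1.6, -27.3, 3.4]
opening: 1.001
```

Emit:
play_rows([
  [-1,0,0,0],
  [-1,0,0,0],
])

```text
time: 14.42
eef_pos: [0.4972, 0.0916, 0.0245]
tcp_rot: [-0.693, 0.721, -0.004, -0.007]
contact_force: [3.3, -34.8, 4.0]
opening: 1.001
```

The force rose to 35 N with no further motion at y = 0.0915, and I expected the stop at about 0.09, so the box is seated. Backing off, then checking.

Emit:
play_rows([
  [2,0,0,0],
  [3,0,0,0],
  [5,0,0,0],
  [10,0,0,0],
  [20,0,0,0],
  [25,0,0,0],
  [25,0,0,0],
  [25,0,0,0],
  [0,0,-25,0],
  [0,0,-25,0],
  [0,0,-25,0],
  [0,0,-25,0],
])

```text
time: 15.92
eef_pos: [0.493, -0.0163, 0.1252]
tcp_rot: [-0.693, 0.721, -0.0, 0.0]
contact_force: [0.2, 0.5, -0.7]
opening: 1.0
```

Emit:
play_rows([
  [30,0,-30,0],
  [30,0,-30,0],
  [30,0,-30,0],
  [30,0,-30,0],
  [0,0,-30,0],
  [0,0,-30,0],
  [0,0,0,0],
  [0,0,0,0],
])

```text
time: 16.92
eef_pos: [0.4883, -0.1356, 0.3036]
tcp_rot: [-0.693, 0.721, 0.0, -0.0]
contact_force: [0.1, 0.4, -0.5]
opening: 0.999
```

```bash
python3 - <<'E'
from h import *
s=read_state();print(s['eef_pos'],s['contact_force'],s['time'])
T=vision.snapshot('top')
for q in('polish_bottle','pad','brush'): print(q,[(round(r['confidence'],2),np.round(r['rect'])) for r in models.look_for('top',q)[:2]])
t=vision.snapshot('scene')
for q in('polish_bottle','pad','brush'): print(q,[(round(r['confidence'],2),np.round(r['rect'])) for r in models.look_for('scene',q)[:2]])
cv2.imwrite('pics/f.png',np.hstack([cv2.resize(T[170:300,205:335],(400,400),interpolation=cv2.INTER_CUBIC),cv2.resize(t[190:350,300:460],(400,400),interpolation=cv2.INTER_CUBIC)]))
E
```

```text
[ 0.48826457 -0.13562569  0.30363224] [ 0.05147146  0.35090545 -0.53906134] 16.925
polish_bottle [(0.57, array([305., 152., 320., 159.]))]
pad [(0.93, array([228., 131., 288., 188.]))]
brush [(0.62, array([344., 154., 356., 157.]))]
polish_bottle [(0.57, array([290., 260., 319., 338.]))]
pad [(0.69, array([327., 321., 402., 388.]))]
brush [(0.92, array([243., 259., 270., 325.]))]
```

View pics/f.png

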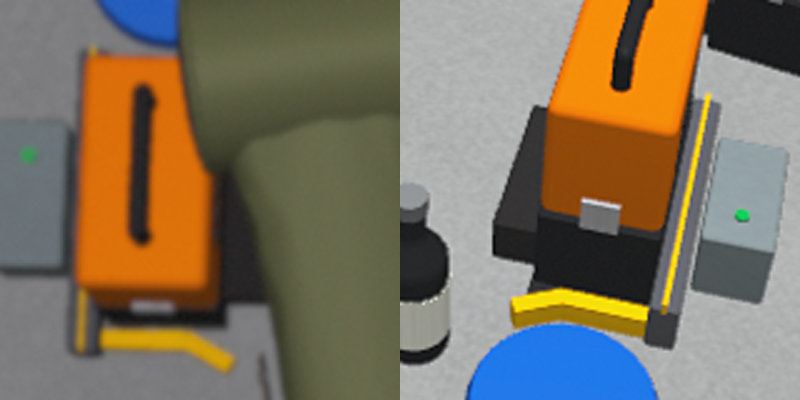

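```bash
python3 - <<'E'
from h import *
s=400/130
t=p2w('top',[(205+u/s-.5,170+v/s-.5) for u,v in((87,57),(78,288),(208,291))],.2);print(t)
d=t[0]-t[1];yaw=np.arctan2(d[1],d[0])+np.pi/2;c=t[:2].mean(0)[:2]-.049*np.array([np.cos(yaw),np.sin(yaw)])
o=np.array([.509,.241]);a=1.538;R=np.array([[np.cos(a),np.sin(a)],[-np.sin(a),np.cos(a)]])
print('yaw',yaw,'centre',c,'in dock',R@(c-o))
E
```

```text
[[0.58687935 0.23543477 0.2       ]
 [0.41423621 0.24129415 0.2       ]
 [0.41024102 0.14686261 0.2       ]]
yaw 1.5368700914099007 centre [0.49889571 0.18939266] in dock [-0.05191091  0.00840662]
```

```bash
python3 -c "
from cell import env;print(env.close_job())"
```

```text
the job is handed in; nothing more can be done
None
```

The battery box is in the charging dock against the end stop, and I handed the job in at about 17 s of the 45 s allowed. No verdict is reported, so the results below are my own measurements.

- **The push:** I slid the farthest of the three look-alike boxes about 190 mm. Both spread fingers pressed low on the rubber bumper at up to 40 mm/s, and it took 10–12 N. At the end it stopped moving against the stop and the force rose to 35 N.
- **Final position:** From the camera, in the dock frame, the box is at x ≈ -52 mm (home is -50, allowed -56 to -44). It is at y ≈ +8 mm (allowed ±18) and square to within about 0.01 rad. I read these by eye off one top view, so they are good to about 3 mm. It looks upright.
- **Bystanders:** In the scene view the bottle, pad and brush detections moved by no more than 4 pixels. The arm partly hid the bottle and brush in the last top view, so I relied on the scene view for those two.
- **Arm:** The arm ended clear of everything, with almost no force on the tool.

My first automatic fit of the box's pose was unreliable: the top and scene views disagreed by about 13 mm and 0.05 rad. I measured its corners by hand instead, and the stop contact agreed with those measurements to about 2 mm.

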